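Put the bare tool handles away in their troughs

TASK

Put the three bare wooden tool handles away in the handle tray, each lying flat on the floor of the trough cut to its length. Leave the two handles that still have a steel tang sticking out lying where they are.

Things in the scene. Friction and masses are not known exactly. Their poses are not given: they have to be found in the camera images.
- handle_short: the short bare wooden tool handle: a plain greyed stick lying on its side, 70 mm long, 27 mm thick, rounded at both ends, no metal in it. Origin: middle of its length, on the underside (the axis lies 13.5 mm above it); x runs along the handle, z up. It lies flat and does not roll by itself. Grip it across its thickness at the middle, fingertips about 10 mm above its underside.
- handle_medium: the medium bare wooden tool handle: a plain greyed stick lying on its side, 105 mm long, 25 mm thick, rounded at both ends, no metal in it. Origin: middle of its length, on the underside (the axis lies 12.5 mm above it); x runs along the handle, z up. It lies flat and does not roll by itself. Grip it across its thickness at the middle, fingertips about 10 mm above its underside.
- handle_long: the long bare wooden tool handle: a plain greyed stick lying on its side, 118 mm long, 25 mm thick, rounded at both ends, no metal in it. Origin: middle of its length, on the underside (the axis lies 12.5 mm above it); x runs along the handle, z up. It lies flat and does not roll by itself. Grip it across its thickness at the middle, fingertips about 10 mm above its underside.
- trough_short: the short aluminium trough, for the short handle: floor 82 x 33 mm inside; four flaring walls 8 mm above the floor (41 mm wide at the top). Origin: centre of its underside, floor's top 3 mm above it; x along the trough, z up. Fixed on the fixed ply tray (152 x 196, 8 mm thick, rim 12 mm high); the three lie parallel, 60 mm apart, in any order.
- trough_medium: the medium aluminium trough, for the medium handle: floor 117 x 33 mm inside; four flaring walls 8 mm above the floor (41 mm wide at the top). Origin: centre of its underside, floor's top 3 mm above it; x along the trough, z up. Fixed on the fixed ply tray (152 x 196, 8 mm thick, rim 12 mm high); the three lie parallel, 60 mm apart, in any order.
- trough_long: the long aluminium trough, for the long handle: floor 130 x 33 mm inside; four flaring walls 8 mm above the floor (41 mm wide at the top). Origin: centre of its underside, floor's top 3 mm above it; x along the trough, z up. Fixed on the fixed ply tray (152 x 196, 8 mm thick, rim 12 mm high); the three lie parallel, 60 mm apart, in any order.
- tang_short: a handle that does not belong: same greyed wood, 74 mm of wood 27 mm thick, with a thin dark steel tang 6 mm thick sticking out 17 mm at one end (91 mm overall). Origin: middle of the overall length, on the underside; x points along it to the tang's tip.
- tang_long: a handle that does not belong: same greyed wood, 127 mm of wood 26 mm thick, with a thin dark steel tang 6 mm thick sticking out 24 mm at one end (151 mm overall). Origin: middle of the overall length, on the underside; x points along it to the tang's tip.
Things that resemble listed ones, but are neither listed nor needed, are in the scene too. What is shaped like the handle_short but pink or red is not meant.

How it is judged (in metres and radians):
At the end, for the whole second after the job is handed in: Each bare handle lies in its own trough: middle within 12 mm of the trough's centre, underside within 5 mm of its floor, in line and level within 0.15 rad, released and at rest; both tanged handles within 25 mm of where they started (horizontal distance between handle_short and trough_short below 0.012 m and z of handle_short in the frame of trough_short between -0.002 and 0.008 m and angle between the x axis of handle_short and the x axis of trough_short, either way round below 0.15 rad and angle between each of handle_short, handle_medium, handle_long's own z axis and vertical below 0.15 rad and linear speed of each of handle_short, handle_medium, handle_long below 0.02 m/s and contact force between each of handle_short, handle_medium, handle_long and the fingers below 0.05 N and horizontal distance between handle_medium and trough_medium below 0.012 m and z of handle_medium in the frame of trough_medium between -0.002 and 0.008 m and angle between the x axis of handle_medium and the x axis of trough_medium, either way round below 0.15 rad and horizontal distance between handle_long and trough_long below 0.012 m and z of handle_long in the frame of trough_long between -0.002 and 0.008 m and angle between the x axis of handle_long and the x axis of trough_long, either way round below 0.15 rad and distance of each of tang_short, tang_long from where it was at the start of the episode below 0.025 m); the robot touches nothing.
It fails at once if a handle with a tang was moved by more than 25 mm (distance of any of tang_short, tang_long from where it was at the start of the episode above 0.025 m).
It also fails if it takes over 83 s, if anything falls off the work surface, if the arm or the gripper's body presses on something with over 40 N, if the wrist force passes 120 N, or if a joint passes its speed limit or range.

ROBOT

A 6-joint arm with a two-finger parallel gripper is mounted at the origin on a cart in front of the work surface, level with it; the furniture and walls round the work are solid. World frame = base frame: x ahead of the robot, y to its left, z up, the work surface at z = 0. Lengths are in mm, angles in rad, forces in N, time in s.
With the tool pointing down it reaches from about 350 to 775 mm from the base axis. Payload 7.3 kg.
Tool frame: the origin (TCP) lies at the very end of the fingers, on their centre line; the grasp point (between the pads) lies 19 mm behind it; z points along the fingers, y is the line along which they close (so a half turn about z gives the same grasp; the last joint's range is limited). The gripper opens to 92 mm and grips with 3 to 60 N. Pads are 19 mm wide; open, the fingers measure 130 mm over their backs; the gripper's body (75 mm by 190 mm) begins 47 mm behind the grasp point.
Start: joints at [1.062, 0.342, 1.524, -0, 1.275, -0.146], TCP at [186.306, 490.851, 226.741] pointing down, gripper open.
Joint ranges: [-2.53, 2.53], [-0.77, 2.02], [0.04, 2.7], [-1, 4.14], [0.28, 2.66], [-3.11, 3.11]. Speed limits (rad/s): [2.57, 2.57, 3.14, 3.14, 3.14, 3.14].

INTERFACE

Orientations are given as [roll, pitch, yaw] about the fixed x, y, z axes, in that order (R = Rz(yaw) Ry(pitch) Rx(roll)).
In Python, from plant import get_obs, vision, workorder gives the robot as it stands.
- The arm moves only by the shell command python3 -m pendant 'ROWS' [OPENING]. ROWS is a JSON object of lists of equal length, an entry for each row: "dp": the shift along the tool's x, y, z in m, a list of three; "rotation": the turn, a rotation vector about the tool's x, y, z in rad, a list of three. A call has 1 to 8 rows; each row is the pose to reach, as a shift and turn from the pose commanded when the call began, along the tool's axes at that moment; what a row does not reach only later rows make up. A row lasts 1/8 s, in which the tool goes at most 62.5 mm and 10.7 degrees, less where a joint would pass 70% of its speed; a pose out of reach is approached as far as the arm can. A call with a gripper value outside its range is refused whole. OPENING is the finger opening in m, from 0 to 0.0918, set as the call begins (- or left out, the last holds). The fingers move at their own pace and stop on an object; the grip force is fixed at half the most. Time passes only in rows, so rows that repeat a pose let the fingers close. It gives the time, the measured TCP pose, the force, the opening and the grip force at its end, in the units of the state.
- get_obs(): the state, without advancing time (a new reading comes with each control period).
- vision.capture(name): name is "scene" or "top" or "wrist"; returns a dict with "pixels" (400x640x3 uint8, red, green, blue), "vfov" (degrees; the focal length in pixels is half the picture's height over the tangent of half this angle, whatever the lens; pixels are square), "cx", "cy" (the principal point, pixels), "pose" (4x4, takes a point from camera to world coordinates); the wrist camera has in their place "T_tool_cam" (4x4, takes a point from camera to tool coordinates, whose origin is the TCP and whose axes are the flange's). Camera axes: x right, y up, looking along -z (the intrinsics and any distortion apply to the point x, -y, -z); pixel columns grow to the right and rows downward; lengths in mm; the calibration is good to about 2 mm. A picture is of the moment at which its call begins: read the wrist's pose just before it. There is no depth.
- workorder.close_job(): hands the job in; it is judged then, once.
The state is a dict: "time": time; "joint_positions": joint angles; "dq": joint speeds; "tau": joint torques, N m; "tool_pos": TCP position; "tcp_rot": TCP orientation; "contact_force": force on the tool from outside, world axes, zero at the start; "moment": the same for the moment, N m; "grip_width": finger opening in mm; "finger_force": force on a finger pad.
Only numpy, scipy, OpenCV 4.12 (cv2) and the standard library are available. Lean on these libraries where they do the work, as an engineer would, in place of code of your own. Each camera call takes 0.05 s, during which the arm holds its last target. There are 200 camera calls.

## Working session

There is one attempt and no reset: what is moved stays moved. The work goes in short steps, Python scripts to look and compute and a shell command to move; the robot and the scene stay as the last step left them, time stands still between calls to the robot, and variables do not carry over. Pictures are saved under pics/ and viewed, at most 14 in all, crops included, and the job is handed in when it is done.

```bash
ls; mkdir -p pics; python3 - <<'E'
from plant import get_obs, vision
import cv2,numpy as np
o=get_obs();print(o)
for n in("top","scene"):
    c=vision.capture(n);cv2.imwrite(f"pics/{n}0.png",c["pixels"][:,:,::-1]);print(n,c["vfov"],c["cx"],c["cy"],np.round(c["pose"],4).tolist(),[k for k in c])
E
```

```text
pics
{'time': 0.0, 'joint_positions': array([ 1.06202358e+00,  3.42729093e-01,  1.52503668e+00,  5.25269896e-06,
        1.27536581e+00, -1.46005141e-01]), 'dq': array([ 0.00076741, -0.00020294,  0.00070303, -0.00134354,  0.00050836,
       -0.00091946]), 'tau': array([ 9.06045370e-04, -4.31230438e+01, -2.44230151e+01,  7.18078692e-02,
        5.57597622e-02, -1.14620548e-04]), 'tool_pos': array([186.08332832, 490.48105485, 226.03478378]), 'tcp_rot': array([-3.14007083e+00, -2.28862905e-04,  2.77882335e+00]), 'contact_force': array([ 0.18463361,  0.07215739, -0.36615551]), 'moment': array([ 0.00405366, -0.03267298,  0.00113807]), 'finger_force': 0.0, 'grip_width': 91.33928856972841}
top 43.21629749497303 321.42339522689934 198.1495775835112 [[-0.4679, 0.8371, -0.2834, 47.539], [-0.8838, -0.4448, 0.1451, 406.6394], [-0.0046, 0.3183, 0.948, 1651.0172], [0.0, 0.0, 0.0, 1.0]] ['pixels', 'vfov', 'cx', 'cy', 'pose']
scene 53.280974791068175 314.41317976261377 200.57093762769907 [[0.8704, 0.2859, -0.4008, -31.7278], [-0.4922, 0.5241, -0.695, -776.7824], [0.0114, 0.8022, 0.5969, 881.7669], [0.0, 0.0, 0.0, 1.0]] ['pixels', 'vfov', 'cx', 'cy', 'pose']
```

View pics/top0.png

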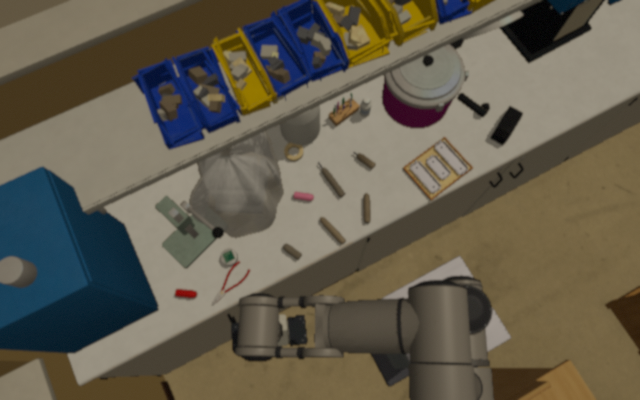

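View pics/scene0.png

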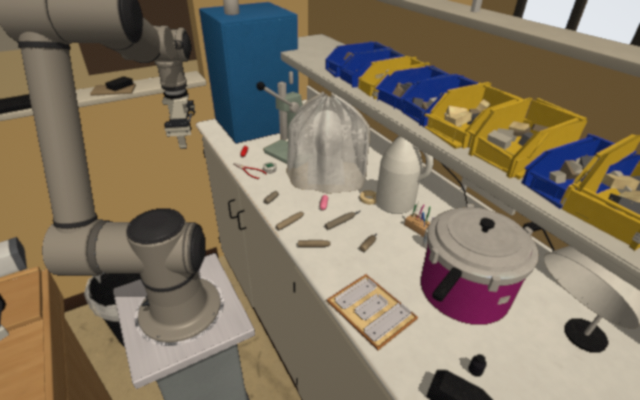

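Top view: bare-handle candidates are short (291,252) and two longer ones (331,231) and (366,209). Tanged handles are at (331,180) and (364,160), with tangs toward the upper left. The pink (302,196) and red (185,293) lookalikes are not wanted. The tray is at (438,168). Next: segment and triangulate.

```bash
cat > h.py <<'E'
import cv2,numpy as np
from plant import get_obs, vision
from scipy.spatial.transform import Rotation as R
def cap(n):
    o=get_obs();c=vision.capture(n)
    if n=="wrist":
        T=np.eye(4);T[:3,:3]=R.from_euler("xyz",o["tcp_rot"]).as_matrix();T[:3,3]=o["tool_pos"];c["pose"]=T@c["T_tool_cam"]
    return c
def ray(c,uv):
    uv=np.atleast_2d(uv).astype(float);f=200/np.tan(np.radians(c["vfov"])/2)
    d=np.c_[(uv[:,0]-c["cx"])/f,-(uv[:,1]-c["cy"])/f,-np.ones(len(uv))]
    return c["pose"][:3,3],d@c["pose"][:3,:3].T
def plane(c,uv,z):
    p,d=ray(c,uv);return p+d*((z-p[2])/d[:,2])[:,None]
def proj(c,P):
    q=(np.atleast_2d(P)-c["pose"][:3,3])@c["pose"][:3,:3];f=200/np.tan(np.radians(c["vfov"])/2)
    return np.c_[c["cx"]-f*q[:,0]/q[:,2],c["cy"]+f*q[:,1]/q[:,2]]
def tri(c1,u1,c2,u2):
    p1,d1=ray(c1,u1);p2,d2=ray(c2,u2);d1,d2=d1[0],d2[0]
    n=np.cross(d1,d2);s=np.linalg.solve(np.c_[d1,-d2,n],p2-p1)
    return p1+s[0]*d1+s[2]*n/2, s[2]*np.linalg.norm(n)
def blob(c,seed,thr,half=40):
    "contour of the darker-than-thr patch nearest to seed"
    g=cv2.cvtColor(c["pixels"],cv2.COLOR_RGB2GRAY);m=np.zeros_like(g)
    x,y=map(int,seed);sl=np.s_[max(y-half,0):y+half,max(x-half,0):x+half];m[sl]=(g[sl]<thr)*255
    cs,_=cv2.findContours(m,cv2.RETR_EXTERNAL,cv2.CHAIN_APPROX_NONE)
    return max((k for k in cs if cv2.contourArea(k)>20),key=lambda k:cv2.pointPolygonTest(k,(float(x),float(y)),True))
def wshape(c,k,z):
    W=plane(c,k.reshape(-1,2),z)[:,:2].astype(np.float32);(cx,cy),(w,h),_=cv2.minAreaRect(W)
    b=cv2.boxPoints(cv2.minAreaRect(W));e=max((b[1]-b[0],b[2]-b[1]),key=np.linalg.norm)
    return cx,cy,max(w,h),min(w,h),np.arctan2(e[1],e[0])%np.pi
E
python3 - <<'E'
from h import *
t=cap("top");s=cap("scene");np.set_printoptions(precision=1,suppress=True)
g=cv2.cvtColor(t["pixels"],cv2.COLOR_RGB2GRAY);g2=cv2.cvtColor(s["pixels"],cv2.COLOR_RGB2GRAY)
S={"A":((291,252),(271,197)),"B":((331,231),(290,220)),"C":((366,209),(314,243)),"tl":((331,180),(342,220)),"ts":((364,160),(369,242))}
for n,(a,b) in S.items():
    ta=np.median(g[a[1]-25:a[1]+25,a[0]-25:a[0]+25])*.5+g[a[1],a[0]]*.5;tb=np.median(g2[b[1]-20:b[1]+20,b[0]-20:b[0]+20])*.5+g2[b[1],b[0]]*.5
    ka,kb=blob(t,a,ta,35),blob(s,b,tb,35)
    ca=np.array(cv2.minAreaRect(ka)[0]);cb=np.array(cv2.minAreaRect(kb)[0])
    print(n,ca,cb,np.array(wshape(t,ka,12)),np.array(wshape(s,kb,12)),tri(t,ca,s,cb))
# crops
a=t["pixels"][130:280,260:490];a=cv2.resize(a,None,fx=3.4,fy=3.4,interpolation=cv2.INTER_CUBIC)[:,:,::-1];cv2.imwrite("pics/c1.png",a)
E
```

```text
A [290.8 251.8] [270.3 197.2] [419.8 332.8  69.2  32.4   0.5] [420.1 332.3  86.2  36.    0.6] (array([419.8, 332.8,  11.2]), np.float64(-0.005354202101167314))
B [331. 231.] [288.8 220.6] [420.4 181.9 115.8  29.1   0.3] [419.8 178.4 128.1  36.4   0.3] (array([420.5, 181.3,   8.9]), np.float64(-0.08637751968069728))
C [365.5 208.5] [313.  243.5] [434.8  40.6 110.7  30.5   2.6] [435.5  38.3 108.6  32.7   2.6] (array([435.6,  40.1,  10. ]), np.float64(1.5133093135254614))
tl [329.3 180.2] [341.6 219.3] [583.7 101.1 148.6  33.4   0.1] [583.7  97.4 154.5  36.    0.1] (array([583.9, 100.4,   8.6]), np.float64(-0.0774090762591429))
ts [363.  160.6] [367.8 242.3] [592.1 -38.1  84.3  35.1   0.4] [593.9 -40.7  98.9  30.3   0.4] (array([593.3, -39.2,   9.4]), np.float64(1.4909125064071533))
```

View pics/c1.png

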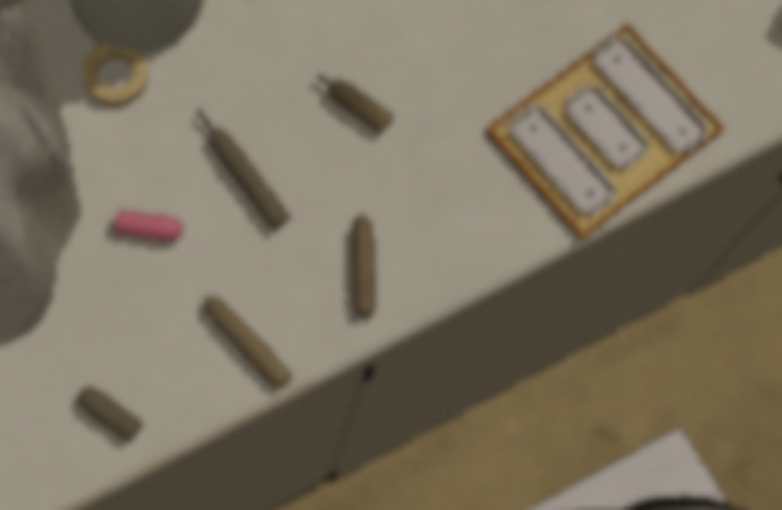

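Crop: A (291,252) is short, B (331,231) is the longest bare handle, and C (366,209) is medium; none of the three has a tang. The two with forked dark tips are the tanged ones. Outer troughs are at about (426,178) and (451,157), with the short one between them at (438,168).

```bash
python3 - <<'E'
from h import *
np.set_printoptions(precision=2,suppress=True)
t=cap("top");s=cap("scene");out={}
for n,c,b in(("top",t,(400,135,475,202)),("scene",s,(325,272,420,350))):
    x0,y0,x1,y1=b;p=c["pixels"][y0:y1,x0:x1];p=cv2.resize(p,None,fx=4,fy=4,interpolation=cv2.INTER_CUBIC)
    hsv=cv2.cvtColor(p,cv2.COLOR_RGB2HSV);m=((hsv[...,1]>75)*255).astype(np.uint8)
    k=max(cv2.findContours(m,cv2.RETR_EXTERNAL,cv2.CHAIN_APPROX_NONE)[0],key=cv2.contourArea)
    f=np.zeros_like(m);cv2.drawContours(f,[k],-1,255,-1);h=cv2.erode(f,np.ones((9,9)))&~m
    ks=sorted([q for q in cv2.findContours(h,cv2.RETR_EXTERNAL,cv2.CHAIN_APPROX_NONE)[0] if cv2.contourArea(q)>300],key=cv2.contourArea)[-3:]
    tr=lambda q:(q.reshape(-1,2)+.5)/4-.5+[x0,y0]
    print(n,"tray",np.array(wshape(c,tr(k),12)))
    L=[]
    for q in ks:
        u=tr(q);w=np.array(wshape(c,u,17));L.append((w,proj(c,[[w[0],w[1],17]])[0]));print(w,L[-1][1],cv2.contourArea(q)/16)
    out[n]=sorted(L,key=lambda l:l[0][1])
    cv2.imwrite(f"pics/m_{n}.png",np.hstack([p[:,:,::-1],cv2.merge([h,h,m])]))
for a,b in zip(out["top"],out["scene"]): print(tri(t,a[1],s,b[1]))
E
```

```text
top tray [ 446.43 -254.47  200.2   155.67    1.74]
[ 448.09 -255.56   95.58   48.07    0.17] [437.8  166.65] 312.625
[ 438.5  -196.75  131.05   47.78    0.17] [424.83 176.32] 443.34375
scene tray [ 447.32 -258.45  199.2   157.11    1.74]
[ 449.24 -256.     96.98   48.06    0.16] [371.17 306.03] 480.09375
[ 439.36 -196.58  132.69   48.66    0.16] [355.64 292.29] 608.15625
(array([ 448.7 , -255.86,   16.84]), np.float64(1.1573622741741016))
(array([ 438.79, -196.78,   17.33]), np.float64(0.738462716251031))
```

```bash
cat >> h.py <<'E'
def go(x,y,z,yaw):
    "tool-frame shift (m) and turn from the present pose to tool-down at x,y,z,yaw"
    o=get_obs();A=R.from_euler("xyz",o["tcp_rot"]);B=R.from_euler("xyz",[np.pi,0,yaw])
    print("at",np.round(o["tool_pos"],1),np.round(o["tcp_rot"],3),"w",round(o["grip_width"],1),"t",round(o["time"],2),
     "dp",np.round(A.inv().apply(np.array([x,y,z])-o["tool_pos"])/1000,4),"rot",np.round((A.inv()*B).as_rotvec(),3))
E
python3 - <<'E'
from h import *
t=cap("top");g=cv2.cvtColor(t["pixels"],cv2.COLOR_RGB2GRAY)
for n,a in(("A",(291,252)),("B",(331,231)),("C",(366,209)),("tl",(331,180)),("ts",(364,160))):
    ta=np.median(g[a[1]-25:a[1]+25,a[0]-25:a[0]+25])*.5+g[a[1],a[0]]*.5
    print(n,np.round(wshape(t,blob(t,a,ta,35),12),3))
w=cap("wrist");print(np.round(w["T_tool_cam"],3),w["vfov"],w["cx"],w["cy"])
go(420,332.5,150,3.64)
E
```

```text
A [419.79  332.927  69.344  31.854   0.44 ]
B [4.20294e+02 1.81887e+02 1.15631e+02 2.90230e+01 2.77000e-01]
C [434.815  40.579 110.691  30.543   2.63 ]
tl [5.83730e+02 1.01136e+02 1.48583e+02 3.34070e+01 1.19000e-01]
ts [ 5.90866e+02 -3.85890e+01  8.15860e+01  3.50630e+01  3.92000e-01]
[[-1.00000e-03  9.66000e-01  2.59000e-01  6.87630e+01]
 [ 1.00000e+00  1.00000e-03  1.00000e-03 -2.98000e-01]
 [ 1.00000e-03  2.59000e-01 -9.66000e-01 -1.58094e+02]
 [ 0.00000e+00  0.00000e+00  0.00000e+00  1.00000e+00]] 58.06853679905035 321.52241809133284 197.41927511089068
at [186.3 490.8 226.6] [-3.141 -0.     2.779] w 91.8 t 0.4 dp [-0.2747 -0.065   0.0766] rot [-0.    -0.    -0.861]
```

```bash
python3 -m pendant '{"dp":[[-0.2747,-0.065,0.0766],[-0.2747,-0.065,0.0766],[-0.2747,-0.065,0.0766],[-0.2747,-0.065,0.0766],[-0.2747,-0.065,0.0766],[-0.2747,-0.065,0.0766],[-0.2747,-0.065,0.0766],[-0.2747,-0.065,0.0766]],"rotation":[[0,0,-0.8],[0,0,-0.8],[0,0,-0.8],[0,0,-0.8],[0,0,-0.8],[0,0,-0.8],[0,0,-0.8],[0,0,-0.8]]}' 0.0918
python3 - <<'E'
from h import *
w=cap("wrist");cv2.imwrite("pics/w1.png",w["pixels"][:,:,::-1]);print(proj(w,[[419.8,332.9,13]]));go(419.8,332.9,10,3.58)
E
```

```text
time: 1.4
tool_pos: [419.1, 333.6, 150.6]
tcp_rot: [3.141, 0.001, -2.703]
contact_force: [0.1, 0.2, 0.2]
grip_width: 92.3
finger_force: 0.0
[[321.66513639 186.3913297 ]]
at [419.1 333.7 150.7] [ 3.141e+00  1.000e-03 -2.703e+00] w 91.7 t 1.45 dp [-0.0002 -0.001   0.1407] rot [0.    0.001 0.   ]
```

View pics/w1.png

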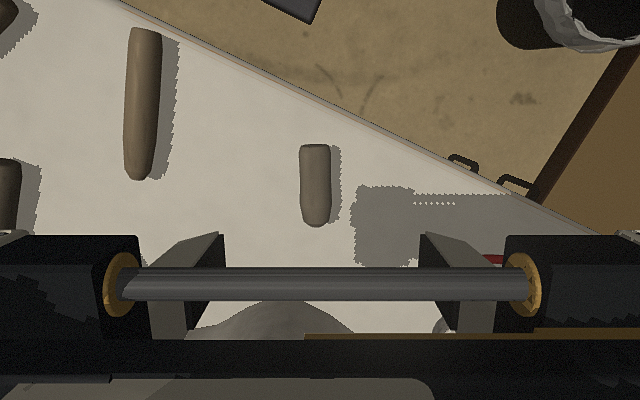

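Wrist view: the bare short handle is at (316,186), upright in the picture and with no tang. The long handle is at (142,103). I'll measure it by colour, excluding the grey shadow.

```bash
cat >> h.py <<'E'
def wood(c,guess,z=13,half=110):
    "bare wood near world guess, in a wrist picture -> centre, length, width, angle"
    u=proj(c,[[*guess,z]])[0];p=cv2.GaussianBlur(c["pixels"],(3,3),0);hsv=cv2.cvtColor(p,cv2.COLOR_RGB2HSV)
    m=((hsv[...,1]>50)&(hsv[...,2]<150)).astype(np.uint8)*255
    x,y=u.astype(int);f=np.zeros_like(m);sl=np.s_[max(0,y-half):y+half,max(0,x-half):x+half];f[sl]=m[sl];f=cv2.morphologyEx(f,cv2.MORPH_OPEN,np.ones((5,5)))
    k=max((k for k in cv2.findContours(f,0,1)[0] if cv2.contourArea(k)>800),key=lambda k:cv2.pointPolygonTest(k,tuple(map(float,u)),True))
    b=cv2.boundingRect(k);r=np.array(wshape(c,k.reshape(-1,2),z));print("wood box",b,np.round(r,3),"guess px",u.round());return r,k
E
python3 - <<'E'
from h import *
w=cap("wrist");p=w["pixels"];print(p[186,316],p[186,335],p[130,316],p[205,370])
r,k=wood(w,(419.8,332.9));t=cap("top");ca=proj(t,[[*r[:2],13]])
a=cv2.minAreaRect(k)[0];print(tri(t,(290.8,251.8),w,a));wood(w,(420.3,182))
E
```

```text
[100  89  75] [115 109 100] [179 172 156] [110 105  95]
wood box (299, 145, 32, 81) [421.997 327.736  69.422  24.963   0.46 ] guess px [322. 186.]
(array([430.68671375, 330.73707468, -33.74595069]), np.float64(1.3645287198354261))
wood box (123, 27, 39, 153) [4.22845e+02 1.75358e+02 1.18715e+02 2.71650e+01 2.44000e-01] guess px [150. 109.]
```

```bash
python3 - <<'E'
from h import *
go(421.7,328,10,3.595)
E
```

```text
at [419.3 333.6 150.6] [ 3.141e+00  1.000e-03 -2.703e+00] w 91.8 t 1.55 dp [ 0.0003 -0.0061  0.1406] rot [ 0.     0.001 -0.015]
```

```bash
python3 -m pendant '{"dp":[[0,-0.006,0.03],[0,-0.006,0.06],[0,-0.006,0.09],[0,-0.006,0.11],[0,-0.006,0.125],[0,-0.006,0.135],[0,-0.006,0.14],[0,-0.006,0.14]],"rotation":[[0,0,-0.015],[0,0,-0.015],[0,0,-0.015],[0,0,-0.015],[0,0,-0.015],[0,0,-0.015],[0,0,-0.015],[0,0,-0.015]]}'
python3 -m pendant '{"dp":[[0,0,0],[0,0,0],[0,0,0],[0,0,0],[0,0,0],[0,0,0]],"rotation":[[0,0,0],[0,0,0],[0,0,0],[0,0,0],[0,0,0],[0,0,0]]}' 0.0
```

```text
time: 2.55
tool_pos: [422.7, 327.3, 10.2]
tcp_rot: [3.142, 0.0, -2.689]
contact_force: [-0.3, 0.2, -0.0]
grip_width: 91.7
finger_force: 0.0
time: 3.3
tool_pos: [422.6, 327.2, 10.1]
tcp_rot: [3.142, 0.0, -2.689]
contact_force: [1.0, -0.5, 0.7]
grip_width: 36.7
finger_force: 0.0
```

```bash
python3 -m pendant '{"dp":[[0,0,0],[0,0,0],[0,0,0],[0,0,0]],"rotation":[[0,0,0],[0,0,0],[0,0,0],[0,0,0]]}'
python3 -m pendant '{"dp":[[0,0,-0.02],[0,0,-0.07],[0,0,-0.12],[0,0,-0.15],[0,0,-0.15]],"rotation":[[0,0,0],[0,0,0],[0,0,0],[0,0,0],[0,0,0]]}'
python3 - <<'E'
from h import *
go(448.5,-256,160,0.17+np.pi)
E
```

```text
time: 3.8
tool_pos: [422.6, 327.2, 10.1]
tcp_rot: [3.142, 0.0, -2.689]
contact_force: [0.2, 0.8, 0.0]
grip_width: 27.1
finger_force: 30.0
time: 4.42
tool_pos: [423.7, 327.8, 162.5]
tcp_rot: [3.141, 0.005, -2.689]
contact_force: [0.5, -0.0, -1.2]
grip_width: 27.0
finger_force: 30.0
at [423.7 327.8 162.5] [ 3.141  0.005 -2.689] w 27.0 t 4.42 dp [ 0.2329 -0.5359  0.0011] rot [0.001 0.005 0.282]
```

```bash
python3 -m pendant '{"dp":[[0.025,-0.058,0],[0.05,-0.116,0],[0.076,-0.175,0],[0.102,-0.235,0],[0.128,-0.295,0],[0.154,-0.355,0],[0.18,-0.414,0],[0.205,-0.473,0]],"rotation":[[0,0,0.03],[0,0,0.07],[0,0,0.11],[0,0,0.15],[0,0,0.19],[0,0,0.23],[0,0,0.26],[0,0,0.28]]}'
python3 - <<'E'
from h import *
go(448.5,-256,160,0.17+np.pi)
E
```

```text
time: 5.42
tool_pos: [443.1, -174.1, 158.7]
tcp_rot: [3.14, -0.002, -2.971]
contact_force: [1.0, -0.5, -1.4]
grip_width: 27.0
finger_force: 30.0
at [ 443.1 -174.1  158.7] [ 3.140e+00 -2.000e-03 -2.971e+00] w 27.0 t 5.42 dp [ 0.0086 -0.0816 -0.0015] rot [ 0.002 -0.002  0.001]
```

```bash
python3 -m pendant '{"dp":[[0.004,-0.034,0],[0.008,-0.068,0],[0.008,-0.068,0],[0.008,-0.068,0]],"rotation":[[0,0,0],[0,0,0],[0,0,0],[0,0,0]]}'
python3 - <<'E'
from h import *
w=cap("wrist");cv2.imwrite("pics/w2.png",w["pixels"][:,:,::-1]);go(448.5,-256,160,0.17+np.pi)
print(proj(w,[[439,-196.7,11],[448.5,-255.8,11],[458.5,-315,11]]))
E
```

```text
time: 5.92
tool_pos: [447.1, -239.8, 158.8]
tcp_rot: [3.139, -0.002, -2.97]
contact_force: [-0.4, 0.1, 0.1]
grip_width: 27.1
finger_force: 30.0
at [ 447.3 -239.5  159.2] [ 3.140e+00 -1.000e-03 -2.969e+00] w 27.5 t 5.97 dp [ 0.0017 -0.0164 -0.0008] rot [ 0.002 -0.001  0.003]
[[372.73082596 182.651872  ]
 [303.88430102 181.88939579]
 [234.74773428 181.66144477]]
```

View pics/w2.png

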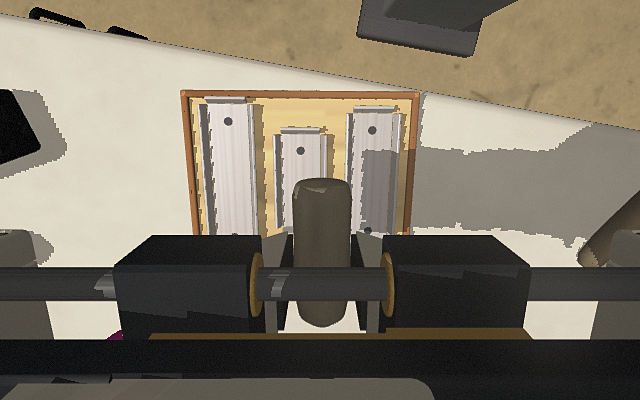

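Wrist view: long trough is on the left (228,121–235,236), short in the middle (302,175) and medium on the right (372,130–367,230); the held short handle is at (322,250). I'll locate the trough screw holes for the centres.

```bash
python3 - <<'E'
from h import *
w=cap("wrist");g=cv2.cvtColor(w["pixels"],cv2.COLOR_RGB2GRAY).astype(int);P={}
for n,(x,y) in dict(L1=(228,121),L2=(235,236),S1=(300,151),M1=(372,130),M2=(367,230)).items():
    q=g[y-7:min(y+8,234) if n!="M2" and n!="L2" else y+5,x-8:x+9];W=np.clip(q.min()+35-q,0,None);j,i=np.mgrid[:q.shape[0],:q.shape[1]]
    u=(x-8+(W*i).sum()/W.sum(),y-7+(W*j).sum()/W.sum());P[n]=plane(w,[u],11)[0];print(n,np.round(u,1),P[n].round(1),q.min())
print((P["L1"]+P["L2"])/2,(P["M1"]+P["M2"])/2,np.arctan2(*(P["L2"]-P["L1"])[[1,0]]),np.arctan2(*(P["M2"]-P["M1"])[[1,0]]))
# held handle in tool axes
m=((g>0)).astype(int)
go(448.5,-255.8,160,.17+np.pi)
E
```

```text
L1 [227.8 118.2] [ 406.2 -326.5   11. ] 43
L2 [234.8 236.1] [ 509.2 -309.3   11. ] 3
S1 [300.  149.7] [ 421.8 -263.3   11. ] 62
M1 [371.6 129.5] [ 394.8 -206.8   11. ] 63
M2 [367.4 228.6] [ 481.6 -192.4   11. ] 37
[ 457.69062349 -317.91491363   11.        ] [ 438.21342562 -199.60260952   11.        ] 0.16524472365790885 0.1644231486627905
at [ 447.6 -239.5  159.5] [ 3.140e+00 -1.000e-03 -2.968e+00] w 27.4 t 6.03 dp [ 0.0019 -0.0162 -0.0005] rot [ 0.001 -0.001  0.003]
```

```bash
python3 - <<'E'
from h import *
w=cap("wrist");o=get_obs();T=o["tool_pos"];E=R.from_euler("xyz",o["tcp_rot"])
for u in((322,178),(322,327),(293,215),(351,215)): print(u,E.inv().apply(plane(w,[u],T[2]+3.5)[0]-T).round(1))
go(448.3,-257.4,60,.167+np.pi)
E
```

```text
(322, 178) [36.7 -0.5 -3.5]
(322, 327) [-37.9  -0.6  -3.5]
(293, 215) [ 19.7 -13.5  -3.5]
(351, 215) [19.7 12.5 -3.5]
at [ 447.7 -239.6  159.8] [ 3.141e+00 -1.000e-03 -2.968e+00] w 27.2 t 6.08 dp [ 0.0025 -0.0177  0.0997] rot [ 0.001 -0.001  0.006]
```

```bash
python3 -m pendant '{"dp":[[0.0025,-0.018,0.02],[0.0025,-0.018,0.05],[0.0025,-0.018,0.08],[0.0025,-0.018,0.1],[0.0025,-0.018,0.1]],"rotation":[[0,0,0.006],[0,0,0.006],[0,0,0.006],[0,0,0.006],[0,0,0.006]]}'
python3 - <<'E'
from h import *
go(448.3,-257.4,21.5,.167+np.pi)
E
```

```text
time: 6.7
tool_pos: [447.8, -257.5, 59.0]
tcp_rot: [3.139, -0.002, -2.974]
contact_force: [-0.1, 0.5, -1.2]
grip_width: 27.3
finger_force: 30.0
at [ 447.8 -257.5   59. ] [ 3.139e+00 -2.000e-03 -2.974e+00] w 27.3 t 6.7 dp [-0.0006 -0.0001  0.0375] rot [ 0.003 -0.002  0.   ]
```

```bash
python3 -m pendant '{"dp":[[0,0,0.01],[0,0,0.02],[0,0,0.028],[0,0,0.034],[0,0,0.037],[0,0,0.037]],"rotation":[[0,0,0],[0,0,0],[0,0,0],[0,0,0],[0,0,0],[0,0,0]]}'
python3 - <<'E'
from h import *
c=cap("scene");p=c["pixels"][230:360,280:450];cv2.imwrite("pics/s2.png",cv2.resize(p,None,fx=4,fy=4,interpolation=cv2.INTER_CUBIC)[:,:,::-1])
E
```

```text
time: 7.45
tool_pos: [448.5, -258.9, 22.9]
tcp_rot: [3.141, -0.0, -2.975]
contact_force: [0.2, -0.5, -0.7]
grip_width: 27.3
finger_force: 30.0
```

View pics/s2.png

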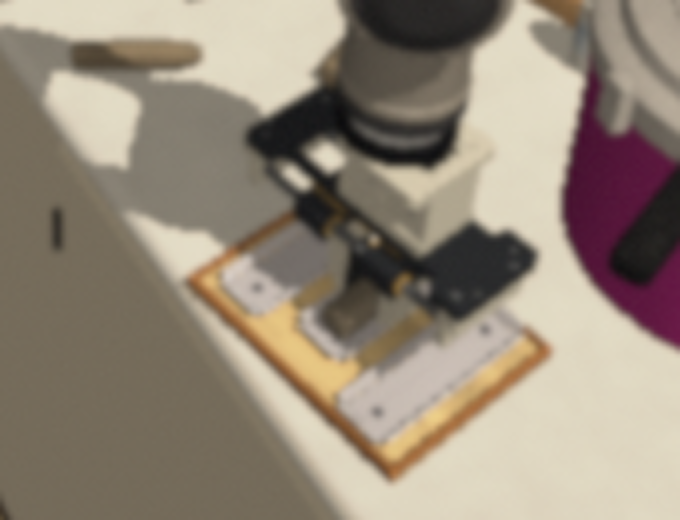

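Scene crop: the short handle (350,305 in the crop) sits centred over the middle trough. Lower by 1.5 mm and release.

```bash
python3 -m pendant '{"dp":[[0,0.0005,0.001],[0,0.001,0.0017],[0,0.001,0.0017],[0,0.001,0.0017]],"rotation":[[0,0,0],[0,0,0],[0,0,0],[0,0,0]]}'
python3 -m pendant '{"dp":[[0,0,0],[0,0,0],[0,0,0],[0,0,-0.02],[0,0,-0.06],[0,0,-0.11],[0,0,-0.15],[0,0,-0.15]],"rotation":[[0,0,0],[0,0,0],[0,0,0],[0,0,0],[0,0,0],[0,0,0],[0,0,0],[0,0,0]]}' 0.045
python3 - <<'E'
from h import *
go(422.5,177,160,.25+np.pi)
E
```

```text
time: 8.0
tool_pos: [448.4, -257.9, 21.4]
tcp_rot: [3.142, 0.0, -2.975]
contact_force: [-0.4, 0.5, -0.9]
grip_width: 27.4
finger_force: 30.0
time: 9.0
tool_pos: [449.8, -259.0, 174.6]
tcp_rot: [-3.136, 0.005, -2.975]
contact_force: [0.3, 0.1, -0.0]
grip_width: 45.2
finger_force: 0.0
at [ 449.8 -259.   174.6] [-3.136  0.005 -2.975] w 45.2 t 9.0 dp [-0.0452  0.4346  0.0126] rot [-0.005  0.005 -0.084]
```

```bash
python3 -m pendant '{"dp":[[-0.006,0.055,0],[-0.012,0.11,0],[-0.018,0.165,0],[-0.024,0.22,0.003],[-0.03,0.275,0.006],[-0.036,0.33,0.008],[-0.041,0.385,0.01],[-0.045,0.434,0.012]],"rotation":[[0,0,-0.01],[0,0,-0.02],[0,0,-0.03],[0,0,-0.04],[0,0,-0.05],[0,0,-0.06],[0,0,-0.07],[0,0,-0.084]]}' 0.0918
python3 -m pendant '{"dp":[[0,0,0],[0,0,0]],"rotation":[[0,0,0],[0,0,0]]}'
python3 - <<'E'
from h import *
w=cap("wrist");cv2.imwrite("pics/w3.png",w["pixels"][:,:,::-1])
r,k=wood(w,(422.5,177));go(r[0],r[1],10,r[4]+np.pi)
t=cap("top");
E
```

```text
time: 10.0
tool_pos: [419.9, 179.3, 158.3]
tcp_rot: [3.142, -0.002, -2.89]
contact_force: [0.3, 0.1, -0.8]
grip_width: 91.9
finger_force: 0.0
time: 10.25
tool_pos: [420.4, 177.2, 158.6]
tcp_rot: [-3.141, -0.002, -2.891]
contact_force: [0.2, 0.0, -0.2]
grip_width: 91.6
finger_force: 0.0
wood box (306, 117, 29, 134) [4.23202e+02 1.75470e+02 1.17980e+02 2.41540e+01 2.59000e-01] guess px [322. 186.]
at [420.7 176.8 158.8] [-3.141e+00 -1.000e-03 -2.892e+00] w 92.0 t 10.3 dp [-0.0024 -0.0018  0.1488] rot [-0.    -0.001 -0.009]
```

View pics/w3.png

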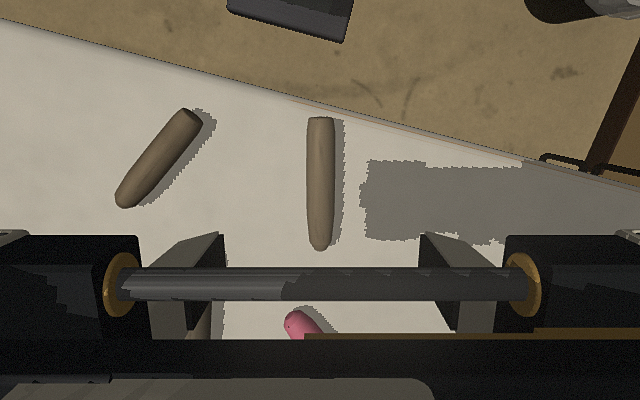

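The wrist view shows the long bare handle fully, (321,117)–(319,250), 118 mm with no tang. The medium handle is at (158,158). Now grasp.

```bash
python3 -m pendant '{"dp":[[-0.002,-0.002,0.03],[-0.002,-0.002,0.06],[-0.002,-0.002,0.09],[-0.002,-0.002,0.115],[-0.002,-0.002,0.132],[-0.002,-0.002,0.143],[-0.002,-0.002,0.1485],[-0.002,-0.002,0.1485]],"rotation":[[0,0,-0.009],[0,0,-0.009],[0,0,-0.009],[0,0,-0.009],[0,0,-0.009],[0,0,-0.009],[0,0,-0.009],[0,0,-0.009]]}'
python3 -m pendant '{"dp":[[0,0,0],[0,0,0],[0,0,0],[0,0,0],[0,0,0],[0,0,0],[0,0,0],[0,0,0]],"rotation":[[0,0,0],[0,0,0],[0,0,0],[0,0,0],[0,0,0],[0,0,0],[0,0,0],[0,0,0]]}' 0.0
```

```text
time: 11.35
tool_pos: [423.5, 175.8, 11.0]
tcp_rot: [3.142, 0.0, -2.883]
contact_force: [0.3, -0.1, -0.5]
grip_width: 92.0
finger_force: 0.0
time: 12.35
tool_pos: [423.3, 176.1, 10.9]
tcp_rot: [3.142, 0.0, -2.882]
contact_force: [-0.4, -0.9, 0.4]
grip_width: 24.5
finger_force: 30.0
```

```bash
python3 -m pendant '{"dp":[[0,0,0],[0,0,0],[0,0,0],[0,0,-0.02],[0,0,-0.07],[0,0,-0.12],[0,0,-0.15],[0,0,-0.15]],"rotation":[[0,0,0],[0,0,0],[0,0,0],[0,0,0],[0,0,0],[0,0,0],[0,0,0],[0,0,0]]}'
python3 - <<'E'
from h import *
go(458,-316.5,160,.167+np.pi)
E
```

```text
time: 13.35
tool_pos: [424.6, 176.4, 163.0]
tcp_rot: [-3.141, 0.005, -2.882]
contact_force: [-0.3, -0.2, -1.1]
grip_width: 24.5
finger_force: 30.0
at [424.6 176.4 163. ] [-3.141  0.005 -2.882] w 24.5 t 13.35 dp [ 0.0941 -0.485   0.0025] rot [0.    0.005 0.092]
```

```bash
python3 -m pendant '{"dp":[[0.007,-0.056,0],[0.014,-0.113,0],[0.021,-0.17,0],[0.028,-0.227,0],[0.035,-0.284,0],[0.042,-0.34,0],[0.048,-0.396,0],[0.054,-0.45,0]],"rotation":[[0,0,0.01],[0,0,0.02],[0,0,0.035],[0,0,0.05],[0,0,0.065],[0,0,0.08],[0,0,0.09],[0,0,0.092]]}'
python3 -m pendant '{"dp":[[0,0,0],[0,0,0],[0,0,0]],"rotation":[[0,0,0],[0,0,0],[0,0,0]]}'
python3 - <<'E'
from h import *
w=cap("wrist");cv2.imwrite("pics/w4.png",w["pixels"][:,:,::-1])
print(proj(w,[[448.3,-257.5,24.5],[457.9,-316.5,11]]))
go(458,-316.5,160,.167+np.pi)
E
```

```text
time: 14.35
tool_pos: [485.8, -274.2, 159.0]
tcp_rot: [3.139, -0.002, -2.975]
contact_force: [1.4, 0.1, 0.3]
grip_width: 24.4
finger_force: 30.0
time: 14.72
tool_pos: [486.2, -271.2, 160.3]
tcp_rot: [3.14, -0.001, -2.973]
contact_force: [0.7, -0.5, 0.1]
grip_width: 24.3
finger_force: 30.0
[[346.93067101 144.32390409]
 [275.40345359 142.04189217]]
at [ 486.4 -271.3  160.6] [ 3.141 -0.    -2.973] w 24.3 t 14.78 dp [ 0.0356 -0.0398  0.0006] rot [ 0.001 -0.     0.002]
```

View pics/w4.png

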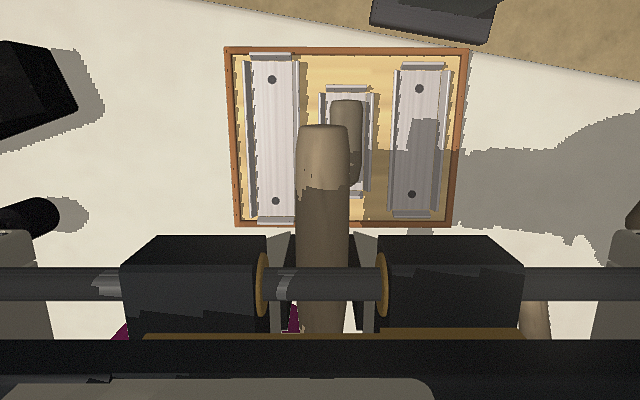

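Wrist view: the short handle lies in the middle trough at about (346,143). The long trough's screw holes are at (271,79) and (275,201), the medium's at (419,88) and (411,194).

```bash
python3 - <<'E'
from h import *
w=cap("wrist");g=cv2.cvtColor(w["pixels"],cv2.COLOR_RGB2GRAY).astype(int);P={}
for n,(x,y) in dict(L1=(271,79),L2=(275,201),M1=(419,88),M2=(411,194)).items():
    q=g[y-8:y+9,x-8:x+9];W=np.clip(q.min()+30-q,0,None);j,i=np.mgrid[:17,:17]
    u=(x-8+(W*i).sum()/W.sum(),y-8+(W*j).sum()/W.sum());P[n]=plane(w,[u],11)[0];print(n,np.round(u,1))
for a in"LM":
    d=P[a+"2"]-P[a+"1"];print(a,((P[a+"1"]+P[a+"2"])/2).round(1),np.arctan2(d[1],d[0]).round(3),np.linalg.norm(d).round(1))
o=get_obs();T=o["tool_pos"];E=R.from_euler("xyz",o["tcp_rot"])
print(E.inv().apply(plane(w,[(323,124)],T[2]+2.5)[0]-T))
E
```

```text
L1 [271.7  78. ]
L2 [275.6 198.9]
M1 [419.4  87.5]
M2 [411.6 193.3]
L [ 457.6 -318.2   11. ] 0.166 101.7
M [ 438.6 -199.5   11. ] 0.161 89.3
[ 5.96863214e+01 -1.34233325e-02 -2.48964122e+00]
```

```bash
python3 -m pendant '{"dp":[[0.018,-0.02,0],[0.036,-0.041,0.01],[0.036,-0.041,0.03],[0.036,-0.041,0.06],[0.036,-0.041,0.09],[0.036,-0.041,0.1],[0.036,-0.041,0.1]],"rotation":[[0,0,0],[0,0,0],[0,0,0],[0,0,0],[0,0,0],[0,0,0],[0,0,0]]}'
python3 - <<'E'
from h import *
go(457.8,-317.2,22,.166+np.pi)
E
```

```text
time: 15.7
tool_pos: [458.0, -318.7, 61.0]
tcp_rot: [3.141, -0.0, -2.974]
contact_force: [-0.4, -0.6, -0.1]
grip_width: 24.4
finger_force: 30.0
at [ 458.  -318.7   61. ] [ 3.141 -0.    -2.974] w 24.4 t 15.7 dp [-0.0001  0.0015  0.039 ] rot [ 0.    -0.     0.002]
```

```bash
python3 -m pendant '{"dp":[[0,0.001,0.01],[0,0.0015,0.02],[0,0.0015,0.03],[0,0.0015,0.036],[0,0.0015,0.0395],[0,0.0015,0.0395],[0,0.0015,0.0395]],"rotation":[[0,0,0],[0,0,0],[0,0,0],[0,0,0],[0,0,0],[0,0,0],[0,0,0]]}'
```

```text
time: 16.58
tool_pos: [457.5, -317.6, 21.9]
tcp_rot: [3.141, -0.0, -2.974]
contact_force: [-2.4, 2.1, 6.1]
grip_width: 24.6
finger_force: 30.0
```

```bash
python3 -m pendant '{"dp":[[0,0,0],[0,0,0],[0,0,0],[0,0,-0.02],[0,0,-0.06],[0,0,-0.11],[0,0,-0.14],[0,0,-0.14]],"rotation":[[0,0,0],[0,0,0],[0,0,0],[0,0,0],[0,0,0],[0,0,0],[0,0,0],[0,0,0]]}' 0.045
python3 - <<'E'
from h import *
go(436,36,160,2.63)
E
```

```text
time: 17.58
tool_pos: [458.7, -318.6, 163.9]
tcp_rot: [-3.137, 0.003, -2.974]
contact_force: [-0.2, -0.8, -0.6]
grip_width: 44.9
finger_force: 0.0
at [ 458.7 -318.6  163.9] [-3.137e+00  3.000e-03 -2.974e+00] w 44.9 t 17.57 dp [-0.0367  0.3534  0.0025] rot [-0.003  0.005  0.679]
```

```bash
python3 -m pendant '{"dp":[[-0.005,0.05,0],[-0.011,0.105,0],[-0.016,0.16,0],[-0.022,0.215,0],[-0.028,0.27,0],[-0.033,0.32,0.002],[-0.037,0.353,0.002],[-0.037,0.353,0.002]],"rotation":[[0,0,0.09],[0,0,0.19],[0,0,0.29],[0,0,0.39],[0,0,0.49],[0,0,0.58],[0,0,0.68],[0,0,0.68]]}' 0.0918
python3 -m pendant '{"dp":[[0,0,0],[0,0,0],[0,0,0]],"rotation":[[0,0,0],[0,0,0],[0,0,0]]}'
python3 - <<'E'
from h import *
w=cap("wrist");cv2.imwrite("pics/w5.png",w["pixels"][:,:,::-1])
r,k=wood(w,(436,36));go(r[0],r[1],10,r[4])
E
```

```text
time: 18.58
tool_pos: [434.3, 38.4, 158.3]
tcp_rot: [-3.141, -0.002, 2.632]
contact_force: [-0.7, -0.4, -0.2]
grip_width: 92.0
finger_force: 0.0
time: 18.95
tool_pos: [435.4, 35.8, 159.3]
tcp_rot: [-3.142, -0.0, 2.628]
contact_force: [-0.6, -0.9, 0.4]
grip_width: 92.3
finger_force: 0.0
wood box (307, 124, 29, 119) [437.028  34.061 104.985  23.737   2.644] guess px [323. 183.]
at [435.4  35.9 159.3] [-3.142 -0.     2.628] w 92.0 t 19.0 dp [-0.0023 -0.0008  0.1493] rot [-0.    -0.    -0.016]
```

View pics/w5.png

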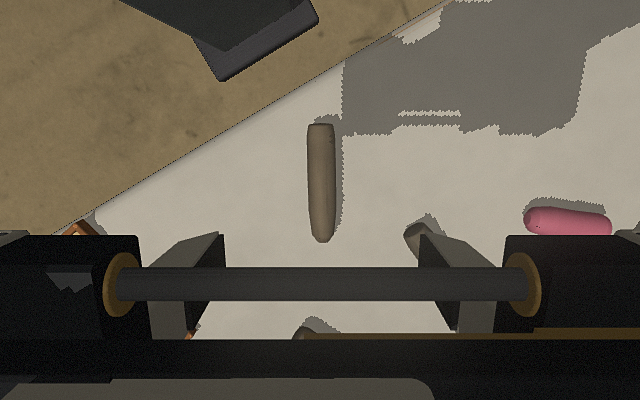

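The medium bare handle is at (321,183), 105 mm long with no tang. A tanged handle's wooden end is at (415,235), beside the right finger, so I'll descend with a narrower opening.

```bash
python3 -m pendant '{"dp":[[-0.002,-0.001,0.03],[-0.002,-0.001,0.06],[-0.002,-0.001,0.09],[-0.002,-0.001,0.115],[-0.002,-0.001,0.132],[-0.002,-0.001,0.143],[-0.002,-0.001,0.149],[-0.002,-0.001,0.149]],"rotation":[[0,0,-0.016],[0,0,-0.016],[0,0,-0.016],[0,0,-0.016],[0,0,-0.016],[0,0,-0.016],[0,0,-0.016],[0,0,-0.016]]}' 0.06
python3 -m pendant '{"dp":[[0,0,0],[0,0,0],[0,0,0],[0,0,0],[0,0,0],[0,0,0],[0,0,0],[0,0,0]],"rotation":[[0,0,0],[0,0,0],[0,0,0],[0,0,0],[0,0,0],[0,0,0],[0,0,0],[0,0,0]]}' 0.0
```

```text
time: 20.0
tool_pos: [436.7, 34.6, 10.4]
tcp_rot: [3.142, -0.0, 2.645]
contact_force: [-0.7, 0.7, -0.5]
grip_width: 59.7
finger_force: 0.0
time: 21.0
tool_pos: [436.7, 34.8, 10.5]
tcp_rot: [3.141, 0.0, 2.645]
contact_force: [0.4, 0.7, 4.8]
grip_width: 24.5
finger_force: 30.0
```

```bash
python3 -m pendant '{"dp":[[0,0,-0.02],[0,0,-0.07],[0,0,-0.12],[0,0,-0.15],[0,0,-0.15]],"rotation":[[0,0,0],[0,0,0],[0,0,0],[0,0,0],[0,0,0]]}'
python3 - <<'E'
from h import *
go(478,-195,160,.165+np.pi);go(438.6,-198.5,160,.165+np.pi)
E
```

```text
time: 21.62
tool_pos: [437.7, 34.6, 162.1]
tcp_rot: [3.14, 0.004, 2.645]
contact_force: [-0.8, -0.3, -1.6]
grip_width: 23.9
finger_force: 30.0
at [437.7  34.6 162.1] [3.14  0.004 2.645] w 23.9 t 21.62 dp [-0.1448 -0.1827  0.0024] rot [ 0.     0.005 -0.662]
at [437.7  34.6 162.1] [3.14  0.004 2.645] w 23.9 t 21.62 dp [-0.1118 -0.2045  0.0022] rot [ 0.     0.005 -0.662]
```

Go to the viewing spot over x 478 to check the two placed handles, then place.

```bash
python3 -m pendant '{"dp":[[-0.03,-0.038,0],[-0.06,-0.076,0],[-0.09,-0.114,0],[-0.12,-0.152,0],[-0.145,-0.183,0.002],[-0.145,-0.183,0.002],[-0.145,-0.183,0.002]],"rotation":[[0,0,-0.13],[0,0,-0.27],[0,0,-0.41],[0,0,-0.55],[0,0,-0.662],[0,0,-0.662],[0,0,-0.662]]}'
python3 - <<'E'
from h import *
w=cap("wrist");cv2.imwrite("pics/w6.png",w["pixels"][:,:,::-1])
print(proj(w,[[448,-258,24.5],[457.6,-317.5,23.5],[438.6,-199.5,11]]))
go(438.6,-198.5,60,.165+np.pi)
E
```

```text
time: 22.5
tool_pos: [475.9, -194.4, 156.9]
tcp_rot: [3.139, -0.002, -2.978]
contact_force: [-1.2, 0.9, -1.1]
grip_width: 24.3
finger_force: 30.0
[[249.7635579  141.62244614]
 [174.97927274 141.28393086]
 [323.5854189  140.14423568]]
at [ 476.1 -194.1  157.3] [ 3.140e+00 -2.000e-03 -2.977e+00] w 24.6 t 22.55 dp [0.0375 0.0016 0.0974] rot [ 0.002 -0.002 -0.   ]
```

View pics/w6.png

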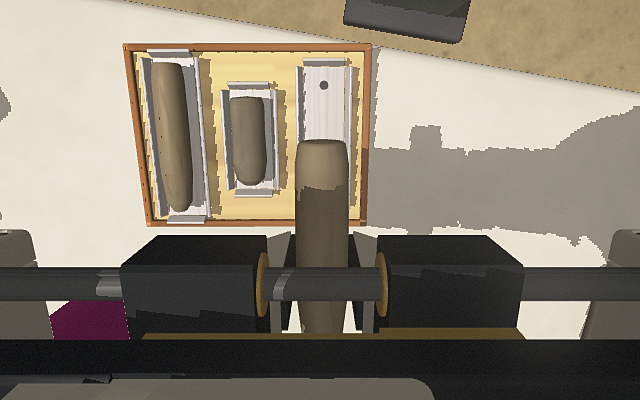

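Both placed handles lie inside their troughs: long (173,137), short (249,141). The medium trough is straight ahead (hole at (323,85)).

```bash
python3 -m pendant '{"dp":[[0.02,0.001,0.005],[0.037,0.0015,0.02],[0.037,0.0015,0.05],[0.037,0.0015,0.08],[0.037,0.0015,0.098],[0.037,0.0015,0.098],[0.037,0.0015,0.098]],"rotation":[[0,0,0],[0,0,0],[0,0,0],[0,0,0],[0,0,0],[0,0,0],[0,0,0]]}'
python3 - <<'E'
from h import *
go(438.5,-198.8,21.5,.165+np.pi)
E
```

```text
time: 23.42
tool_pos: [440.5, -199.4, 61.1]
tcp_rot: [-3.141, 0.001, -2.976]
contact_force: [-0.4, 0.5, -0.2]
grip_width: 23.7
finger_force: 30.0
at [ 440.5 -199.4   61.1] [-3.141e+00  1.000e-03 -2.976e+00] w 23.7 t 23.43 dp [0.0019 0.001  0.0396] rot [-0.001  0.001  0.001]
```

```bash
python3 -m pendant '{"dp":[[0.002,0.001,0.01],[0.002,0.001,0.02],[0.002,0.001,0.03],[0.002,0.001,0.036],[0.002,0.001,0.0395],[0.002,0.001,0.0395],[0.002,0.001,0.0395]],"rotation":[[0,0,0],[0,0,0],[0,0,0],[0,0,0],[0,0,0],[0,0,0],[0,0,0]]}'
```

```text
time: 24.3
tool_pos: [437.7, -199.1, 21.5]
tcp_rot: [3.141, -0.0, -2.976]
contact_force: [-3.7, 1.5, 8.5]
grip_width: 24.4
finger_force: 30.0
```

Floor contact is felt. Release, lift, back off in +x for a final look.

```bash
python3 -m pendant '{"dp":[[0,0,0],[0,0,0],[0,0,0],[0,0,-0.02],[0,0,-0.06],[0,0,-0.11],[0,0,-0.14],[0,0,-0.14]],"rotation":[[0,0,0],[0,0,0],[0,0,0],[0,0,0],[0,0,0],[0,0,0],[0,0,0],[0,0,0]]}' 0.045
python3 -m pendant '{"dp":[[-0.02,-0.03,0],[-0.04,-0.055,0],[-0.04,-0.055,0],[-0.04,-0.055,0],[-0.04,-0.055,0]],"rotation":[[0,0,0],[0,0,0],[0,0,0],[0,0,0],[0,0,0]]}'
python3 - <<'E'
from h import *
w=cap("wrist");cv2.imwrite("pics/w7.png",w["pixels"][:,:,::-1])
t=cap("top");g=cv2.cvtColor(t["pixels"],cv2.COLOR_RGB2GRAY)
for n,a in(("tl",(331,180)),("ts",(364,160))):
    ta=np.median(g[a[1]-25:a[1]+25,a[0]-25:a[0]+25])*.5+g[a[1],a[0]]*.5
    print(n,np.round(wshape(t,blob(t,a,ta,35),12),3))
E
```

```text
time: 25.3
tool_pos: [439.1, -199.9, 163.0]
tcp_rot: [-3.138, 0.004, -2.976]
contact_force: [-0.1, -0.6, 0.4]
grip_width: 44.6
finger_force: 0.0
time: 25.92
tool_pos: [485.7, -246.1, 160.4]
tcp_rot: [3.141, -0.001, -2.976]
contact_force: [-0.4, 0.2, 0.7]
grip_width: 45.0
finger_force: 0.0
tl [5.83730e+02 1.01136e+02 1.48583e+02 3.34070e+01 1.19000e-01]
ts [ 5.90866e+02 -3.85890e+01  8.15860e+01  3.50630e+01  3.92000e-01]
```

View pics/w7.png

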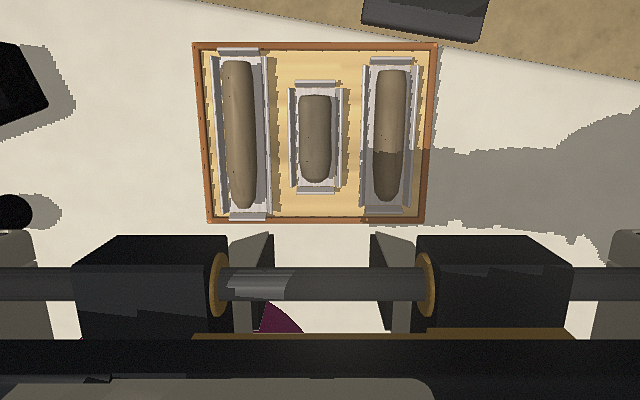

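All three handles lie centred in their troughs: long (241,135), short (316,138), medium (389,135). The tanged handles have not moved and the gripper is clear.

```bash
python3 -c "
from plant import workorder
print(workorder.close_job())"
```

```text
the job is handed in; nothing more can be done
None
```

The three bare handles lie flat and centred in their own troughs, the two tanged handles have not moved, and the job was handed in at about 26 s; it returned no verdict.

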